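Index the dispensing nozzle over the beaker and hold the lock pin home

TASK

On the dispensing stand, pull up the black lock knob so that its pin leaves the rail, slide the sleeve along the rail by one hole, to the side where the open beaker stands (not the capped jar), so that the nozzle is over the beaker, and let the pin drop fully home into that hole. Finish while still holding the knob with the pin fully in: do not let go of it. Do not push the beaker, the jar or the other things on the bench out of place.

Things in the scene. Friction and masses are not known exactly. Their poses are not given: they have to be found in the camera images.
- stand: Fixed dispensing stand: aluminium base plate 200 x 360 x 8 mm, two white posts, and on them a level steel rail 30 x 330 mm with its top 135 mm above the bench. Origin on the bench under the middle of the rail; its y axis runs along the rail, its x axis points (level) to the side of the rail where the nozzle boom, beaker and jar are, z up. Its place changes, and its yaw by up to 0.4 rad either way.
- hole_left (a point): Mouth of the rail's hole on the stand's +y side, on the rail's top face. The three holes are 12 mm wide and 70 mm apart; the pin is 8 mm thick with a round end.
- hole_mid (a point): Mouth of the middle hole, over the stand's origin; the pin starts in it.
- hole_right (a point): Mouth of the hole on the stand's -y side.
- knob_center (a point): Centre of the black ribbed lock knob (upright cylinder, 24 mm diameter, 24 mm high) on top of the sleeve. It is 40 mm above the rail's top when the pin is home. Under the knob is a steel boss of 16 mm diameter and 22 mm height, and under that the flat top of the white sleeve (42 mm across the rail, 54 mm along it), 34 mm below the knob's centre when home. Nothing beside the knob: it can be gripped from above in any yaw.
- plunger (a joint): Height of the knob and its pin above home, m: 0 = pin fully home (10 mm deep in the hole), 0.018 = upper stop. A spring pulls it down with 4 N at 0 and 8.5 N at the upper stop. The pin is clear of the rail above 0.010; over solid rail it rests at 0.010.
- sleeve (a joint): Position of the sleeve along the rail in the stand's y direction, m: 0 = middle hole, +0.07 = left hole, -0.07 = right hole, stops at +-0.085. Slides with about 1.5 N of friction once the pin is out; the knob travels with it.
- nozzle_tip (a point): Lower end of the steel nozzle tube, 100 mm above the bench, carried by the sleeve on a boom, 90 mm from the rail's centre line along the stand's x.
- beaker_rim (a point): Centre of the mouth of the open glass beaker (62 mm mouth diameter, 72 mm high, loose on the base plate, mouth 81 mm above the bench). It stands in front of the left or the right hole.
- jar_mid (a point): Middle (33 mm above its foot) of the capped amber jar, 58 mm diameter, 66 mm high, loose, in front of the other hole. Leave it there.
- vial_box: Bystander: cardboard box of green-capped vials, 75 x 110 x 46 mm, loose on the bench beside the stand. Origin at the centre of its underside.
- dish: Bystander: flat clear dish, 94 mm diameter, 18 mm high, loose on the bench on the stand's +x side. Origin at the centre of its underside.
Things that resemble listed ones, but are neither listed nor needed, are in the scene too. What is shaped like the part that bears beaker_rim but blue or pink is not meant.

How it is judged:
On the way:
1. the knob is pulled up so that the pin leaves the hole (value of joint plunger above 0.008 m), for 0.1 s.
At the end, for the whole second after the job is handed in: The nozzle is over the beaker (within 12 mm of its centre, seen from above), the pin is home in that hole (knob less than 3 mm above home), the sleeve is still, and the fingers still hold the knob (more than 1.5 N on it) (horizontal distance between nozzle_tip and beaker_rim below 0.012 m and value of joint plunger below 0.003 m and contact force between the fingers and plunger above 1.5 N and velocity of joint sleeve between -0.01 and 0.01 m/s); the arm keeps its last pose, push and grip.
It fails at once if the beaker is pushed more than 15 mm or tipped (distance of beaker_rim from where it was at the start of the episode above 0.015 m).
It fails at once if the jar is pushed more than 15 mm or tipped (distance of jar_mid from where it was at the start of the episode above 0.015 m).
It fails at once if the vial box is pushed more than 20 mm (distance of vial_box from where it was at the start of the episode above 0.02 m).
It fails at once if the dish is pushed more than 20 mm (distance of dish from where it was at the start of the episode above 0.02 m).
It also fails if it takes over 35 s, if anything falls off the work surface, if the arm or the gripper's body presses on something with over 40 N, if the wrist force passes 120 N, or if a joint passes its speed limit or range.

ROBOT

A 7-joint arm with a two-finger parallel gripper is mounted at the origin on the work surface. World frame = base frame: x ahead of the robot, y to its left, z up, the work surface at z = 0. Lengths are in m, angles in rad, forces in N, time in s.
With the tool pointing down it reaches from about 0.4 to 0.85 m from the base axis. Payload 10.4 kg.
Tool frame: the origin (TCP) lies between the finger pads; the fingertips stand 19 mm ahead of it and the grasp point (between the pads) is the TCP; x points along the fingers, y is the direction in which the jaws open and shut, and the axes are right-handed (so a half turn about x gives the same grasp; the last joint's range is limited). The gripper opens to 87 mm and grips with 3 to 60 N. Pads are 19 mm wide; open, the fingers measure 117 mm over their backs; the gripper's body (75 mm by 190 mm) begins 51 mm behind the grasp point.
Start: joints at [-1.147, 0.332, -0.065, 1.46, 0.022, 1.35, -0.088], TCP at [0.27, 0.564, 0.242] pointing down, gripper open.
Joint ranges: [-2.6, 2.6], [-0.5, 2.12], [-1.47, 1.34], [0.16, 2.42], [-1.27, 4.41], [0.06, 2.06], [-2.6, 2.6]. Speed limits (rad/s): [2.22, 2.22, 2.79, 2.79, 3.14, 3.14, 3.14].

INTERFACE

Orientations are given as a unit quaternion [x, y, z, w].
In Python, from bench import r gives the robot as it stands.
- The arm moves only by the tool drive_tool, never from a script. Its argument "motion" is a list of rows, each a list of 4 numbers: the shift along the tool's x, y, z in cm, then the turn about the tool's x in units of 5 degrees (1.0 is 5 degrees). In form: [[tx, ty, tz, twist], ...]. A call has 1 to 20 rows; each row is the pose to reach, as a shift and turn from the pose commanded when the call began, along the tool's axes at that moment; what a row does not reach only later rows make up. A row lasts 1/12 s, in which the tool goes at most 41.7 mm and 7.16 degrees, less where a joint would pass 70% of its speed; a pose out of reach is approached as far as the arm can. A call with a gripper value outside its range is refused whole. "grip" is the closure in counts, from 0 (fully open) to 255 (shut), set as the call begins (left out, the last holds). The fingers move at their own pace and stop on an object; "force" is the grip in N (left out, the last holds). Time passes only in rows, so rows that repeat a pose let the fingers close. It gives the time, the measured TCP pose, the force and the opening at its end, in the units of the state.
- r.read_state(): the state, without advancing time (a new reading comes with each control period).
- r.camera(name): name is "scene" or "top"; returns the picture (480x640x3 uint8, red, green, blue); there is no depth.
- r.calibration(name): a dict with "fx", "fy", "cx", "cy" (pixels), "xyz" and "orientation" of the camera in the world. Camera axes: x right, y up, looking along -z (the intrinsics and any distortion apply to the point x, -y, -z); pixel columns grow to the right and rows downward; lengths in m; the calibration is good to about 2 mm. A picture is of the moment at which its call begins. calibration takes no time and is no camera call.
- r.close_job(): hands the job in, once; it reports no verdict.
The state is a dict: "time": time; "joint_positions": joint angles; "joint_vel": joint speeds; "joint_torque": joint torques, N m; "ee_pos": TCP position; "eef_rot": TCP orientation; "ft_force": force on the tool from outside, world axes, zero at the start; "torque": the same for the moment, N m; "width": finger opening in m.
Only numpy, scipy, OpenCV 4.12 (cv2) and the standard library are available. Lean on these libraries where they do the work, as an engineer would, in place of code of your own. Each camera call takes 0.05 s, during which the arm holds its last target.

## Working session

There is one attempt and no reset: what is moved stays moved. The work goes in short steps, Python scripts to look and compute and a tool call to move; the robot and the scene stay as the last step left them, time stands still between calls to the robot, and variables do not carry over. Pictures are saved under pics/ and viewed, and the job is handed in when it is done.

Besides the shell and the picture viewer there is one more tool, called after "Emit:" by a JSON object that holds its "op" and its "data", one argument or row to a line. drive_tool: Moves the arm, as the interface text tells. Its arguments: {"type":"object","properties":{"motion":{"type":"array","items":{"type":"array","items":{"type":"number"}}},"grip":{"type":"number"},"force":{"type":"number"}},"required":["motion"]}

```bash
mkdir -p pics; ls; python3 - <<'E'
from bench import r
import cv2
for n in("scene","top"):
    cv2.imwrite(f"pics/{n}0.png",r.camera(n)[:,:,::-1]); print(r.calibration(n))
s=r.read_state()
for k,v in s.items(): print(k,v)
E
```

```text
pics
{'fx': 478.17993907094416, 'fy': 478.17993907094416, 'cx': 323.39399070962327, 'cy': 244.02002857062968, 'xyz': array([ 1.30507187, -0.21024574,  0.72247402]), 'orientation': array([0.36798581, 0.22505675, 0.48086617, 0.76335027])}
{'fx': 501.01793334166626, 'fy': 501.01793334166626, 'cx': 317.58618776328893, 'cy': 234.89000743490627, 'xyz': array([0.54165617, 0.09837966, 1.30934761]), 'orientation': array([ 0.02435628, -0.02822912, -0.70597499,  0.7072547 ])}
time 0.1
joint_positions [-1.14661417  0.33280624 -0.06473008  1.4608102   0.02163807  1.34990508
 -0.08849983]
joint_vel [-0.00055314 -0.00153389  0.0014443  -0.00023405 -0.00050905  0.00013736
  0.00086657]
joint_torque [ 7.14471953e-04 -6.24541855e+01  2.40550964e-02 -3.90721464e+01
 -6.16070791e-02  3.66045535e-02  7.43746295e-05]
ee_pos [0.2699061  0.56337915 0.2408576 ]
eef_rot [ 0.15620157  0.68960883 -0.15706194  0.68947246]
ft_force [-0.11174812 -0.35835787 -0.02572112]
torque [ 0.00172599 -0.03056715  0.01831516]
width 0.08704379696681824
```

View pics/scene0.png

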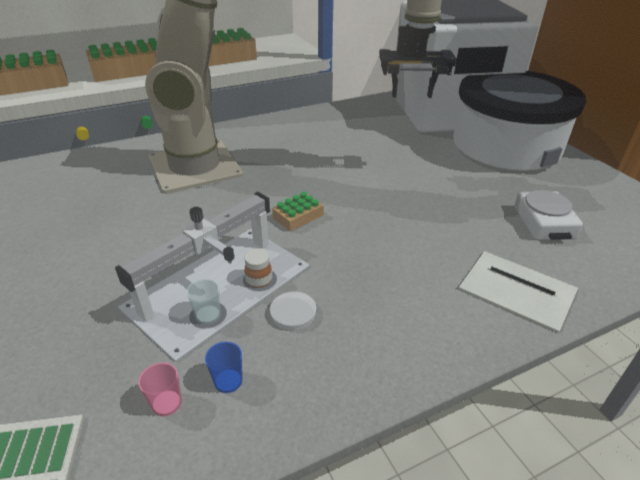

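View pics/top0.png

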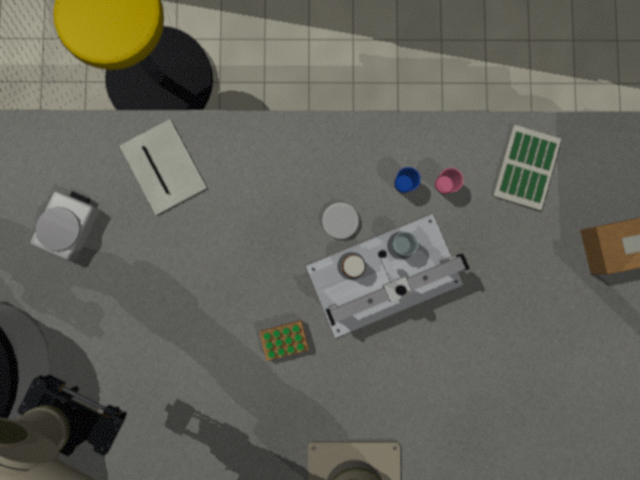

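The scene picture shows the stand around (215,260), with the knob at (197,214), the clear beaker at (204,300) and the amber jar at (258,266). In the top picture the knob is at (400,290), the clear beaker at (402,244), the jar at (352,265) and the rail ends at about (332,316) and (463,262).

Beaker candidates in the top picture are clear (402,244), blue (407,180) and pink (449,180). The clear one fits: it is glass, stands on the base plate and is in front of a hole. I'll confirm that in enlarged crops.

```bash
python3 - <<'E'
import cv2,numpy as np
a=cv2.imread("pics/top0.png")[200:350,290:490]; b=cv2.imread("pics/scene0.png")[180:360,100:330]
cv2.imwrite("pics/topc.png",cv2.resize(a,None,fx=4,fy=4,interpolation=cv2.INTER_CUBIC))
cv2.imwrite("pics/scenec.png",cv2.resize(b,None,fx=3.3,fy=3.3,interpolation=cv2.INTER_CUBIC))
E
```

```text
(no output)
```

View pics/topc.png

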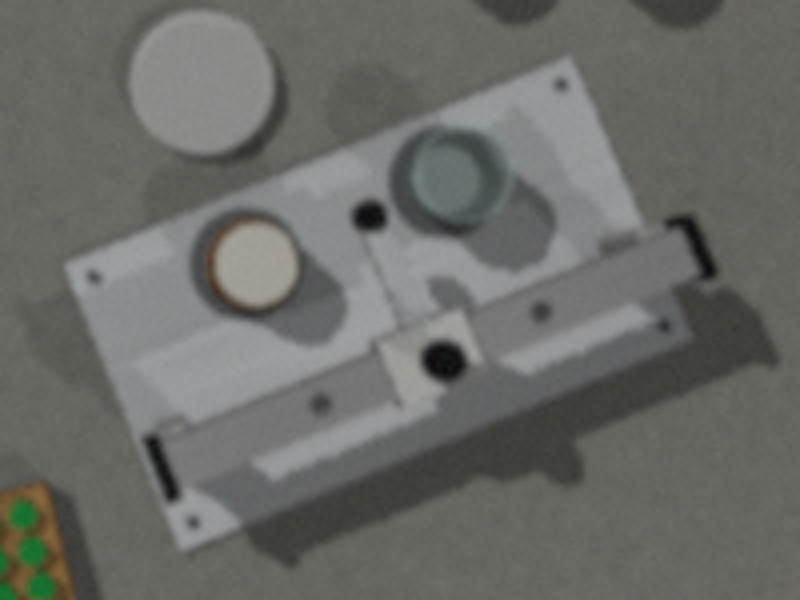

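View pics/scenec.png

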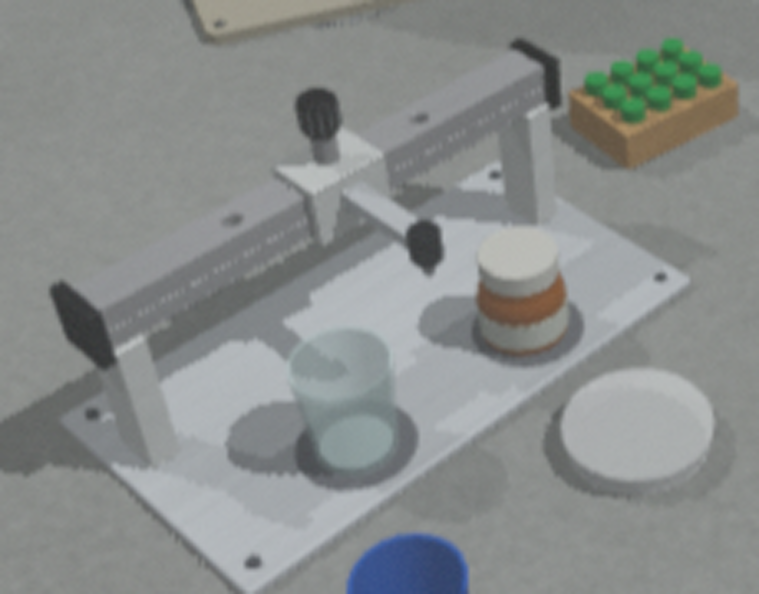

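The crops confirm that the clear open beaker (top crop ~(455,178)) stands on the base plate at the stand's -y end, in front of the right hole (540,312). The capped jar (255,265) is at the left hole. So the sleeve must go to -0.07. Next I measure.

```bash
cat > h.py <<'E'
import numpy as np, cv2
from scipy.spatial.transform import Rotation as R
from bench import r
def ray(n,u,v):
    c=r.calibration(n); d=np.array([(u-c['cx'])/c['fx'],-(v-c['cy'])/c['fy'],-1.])
    d=R.from_quat(c['orientation']).apply(d); return np.array(c['xyz']),d/np.linalg.norm(d)
def onplane(n,u,v,z):
    o,d=ray(n,u,v); return o+d*(z-o[2])/d[2]
def tri(p,q):
    A=np.zeros((3,3));b=np.zeros(3);L=[]
    for n,(u,v) in(("top",p),("scene",q)):
        o,d=ray(n,u,v);M=np.eye(3)-np.outer(d,d);A+=M;b+=M@o;L.append((o,d))
    x=np.linalg.solve(A,b); return x,[np.linalg.norm((np.eye(3)-np.outer(d,d))@(x-o)) for o,d in L]
def dark(img,roi,t=60,amin=15):
    x0,y0,x1,y1=roi; m=(img[y0:y1,x0:x1].max(2)<t).astype(np.uint8)
    k,l,s,c=cv2.connectedComponentsWithStats(m)
    return [(np.round(c[i]+[x0,y0],2).tolist(),s[i].tolist()) for i in range(1,k) if s[i][4]>=amin]
E
python3 - <<'E'
from h import *
t=cv2.imread("pics/top0.png");s=cv2.imread("pics/scene0.png")
for x in dark(t,(310,220,480,340),55):print('top',x)
for x in dark(s,(100,180,290,300),60):print('sc',x)
for u,v in((290+320/4,200+403/4),(290+540/4,200+312/4)): print('hole',onplane("top",u,v,.135))
print('scenehole', [onplane("scene",100+a/3.3,180+b/3.3,.135) for a,b in((420,118),(232,219))])
print('beaker rim approx',onplane("top",290+458/4,200+177/4,.081))
# base plate corners
P=[onplane("top",290+a/4,200+b/4,.008) for a,b in((65,264),(572,58),(690,338),(182,552))]
for p in P: print('corner',p)
E
```

```text
top ([382.05, 253.57], [69, 31, 7, 6, 37])
top ([463.63, 260.9], [147, 34, 12, 16, 63])
top ([400.63, 289.89], [86, 66, 10, 9, 71])
top ([330.14, 316.43], [17, 89, 7, 16, 42])
sc ([264.83, 201.74], [157, 13, 12, 19, 46])
sc ([124.05, 279.4], [17, 89, 15, 21, 91])
hole [ 0.47561068 -0.03030663  0.135     ]
hole [ 0.52860271 -0.1593125   0.135     ]
scenehole [array([ 0.48133696, -0.02890139,  0.135     ]), array([ 0.53312991, -0.1584481 ,  0.135     ])]
beaker rim approx [ 0.61056691 -0.12190861  0.081     ]
corner [0.55771213 0.12058278 0.008     ]
corner [ 0.69273808 -0.21050759  0.008     ]
corner [ 0.51056833 -0.28417032  0.008     ]
corner [0.37344117 0.04493524 0.008     ]
```

```bash
python3 - <<'E'
from h import *
s=cv2.imread("pics/scene0.png")
for x in dark(s,(180,195,215,235),75):print('sc',x)
for z in(.175,.18,.187):print(onplane("top",400.63,289.89,z))
# knob outline in scene crop: ~ (319,114)/3.3
q=(100+319/3.3,180+114/3.3)
print(q,tri((400.63,289.89),q), onplane("scene",*q,.175))
# nozzle head
st=r.read_state(); Q=R.from_quat(st['eef_rot']); print(np.round(Q.as_matrix(),3))
E
```

```text
sc ([195.66, 213.72], [10, 12, 12, 15, 133])
[ 0.50225837 -0.09515533  0.175     ]
[ 0.50243203 -0.09430226  0.18      ]
[ 0.50267515 -0.09310797  0.187     ]
(196.66666666666669, 214.54545454545456) (array([ 0.50243329, -0.09464252,  0.17149801]), [np.float64(0.0011322458241850453), np.float64(0.0011322458241850592)]) [ 0.50810323 -0.09434769  0.175     ]
[[-0.     0.432  0.902]
 [-0.001  0.902 -0.432]
 [-1.    -0.001  0.   ]]
```

Knob ≈ (0.504, -0.0945, 0.175), stand yaw ≈ 0.386. I'll travel at the current height to above the knob, turning so the jaws open along the rail.

Emit:
{"op": "drive_tool", "data": {
  "motion": [
    [0,-1,1,-0.2],
    [0,-3,3,-0.6],
    [0,-5.5,5.5,-1.2],
    [0,-8,8,-1.8],
    [0,-11,11,-2.4],
    [0,-14,14,-3],
    [0,-17,17,-3.6],
    [0,-20,20,-4.2],
    [0,-23,23,-4.8],
    [0,-26,26,-5.4],
    [0,-29,29,-6],
    [0,-32,32,-6.6],
    [0,-35,35,-7.2],
    [0,-38,38,-7.8],
    [0,-41,41,-8.4],
    [0,-44,44,-8.9],
    [0,-46.5,46.7,-9.2],
    [0,-48.2,48.5,-9.4],
    [0,-49,49.3,-9.5],
    [0,-49.2,49.5,-9.5]
  ],
  "grip": 0
}}

```text
time: 1.77
ee_pos: [0.5039, -0.0968, 0.2412]
eef_rot: [-0.133, 0.695, 0.133, 0.694]
ft_force: [-0.3, -0.1, 0.3]
width: 0.0872
```

```bash
python3 - <<'E'
from h import *
s=r.camera("scene")[:,:,::-1];t=r.camera("top")[:,:,::-1]
a=cv2.resize(s[100:340,90:330],None,fx=1.65,fy=1.65,interpolation=cv2.INTER_CUBIC)
b=cv2.resize(t[180:420,300:540],None,fx=1.65,fy=1.65,interpolation=cv2.INTER_CUBIC)
cv2.imwrite("pics/over.png",np.hstack([a,b]))
st=r.read_state(); print(st['time'],st['ee_pos'],np.round(R.from_quat(st['eef_rot']).as_matrix(),3),st['joint_positions'])
def proj(n,p):
    c=r.calibration(n);q=R.from_quat(c['orientation']).inv().apply(np.array(p)-c['xyz']);return c['cx']-c['fx']*q[0]/q[2],c['cy']+c['fy']*q[1]/q[2]
print(proj("scene",st['ee_pos']),proj("top",st['ee_pos']))
E
```

```text
1.8667 [ 0.50366039 -0.09378121  0.24117975] [[-0.001 -0.372  0.928]
 [ 0.     0.928  0.372]
 [-1.     0.    -0.001]] [-0.43695311  0.07476504  0.5643177   1.78146124 -0.04144464  1.29794767
  2.0893285 ]
(np.float64(190.8921787721799), np.float64(184.55201894405997)) (np.float64(405.30258912523163), np.float64(290.32128999896236))
```

View pics/over.png

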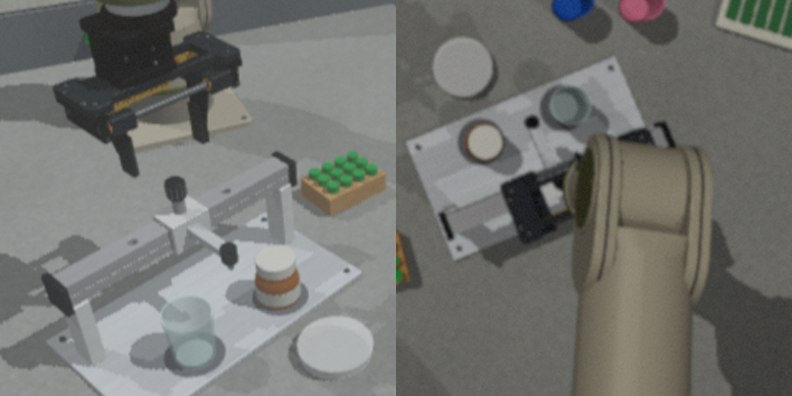

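The scene half (left) shows the fingers at (130,165) and (200,135), straddling the knob at (177,190) along the rail, and nothing is in the way. In the top half the arm hides the knob. I'll lower 6.6 cm.

Emit:
{"op": "drive_tool", "data": {
  "motion": [
    [0.5,0,0,0],
    [1.3,0,0,0],
    [2.2,0,0,0],
    [3.1,0,0,0],
    [4,0,0,0],
    [4.9,0,0,0],
    [5.7,0,0,0],
    [6.3,0,0,0],
    [6.6,0,0,0],
    [6.6,0,0,0],
    [6.6,0,0,0]
  ]
}}

```text
time: 2.78
ee_pos: [0.504, -0.094, 0.1756]
eef_rot: [-0.134, 0.694, 0.134, 0.694]
ft_force: [0.1, 0.5, 0.1]
width: 0.0869
```

```bash
python3 - <<'E'
from h import *
s=r.camera("scene")[:,:,::-1]
cv2.imwrite("pics/down.png",cv2.resize(s[140:300,110:310],None,fx=4,fy=3.75,interpolation=cv2.INTER_CUBIC))
st=r.read_state(); print(st['time'],st['ee_pos'],st['ft_force'],st['width'])
E
```

```text
2.8333 [ 0.50412069 -0.09399186  0.17586079] [ 0.42297803 -0.19955771 -0.00770915] 0.087319666149202
```

View pics/down.png

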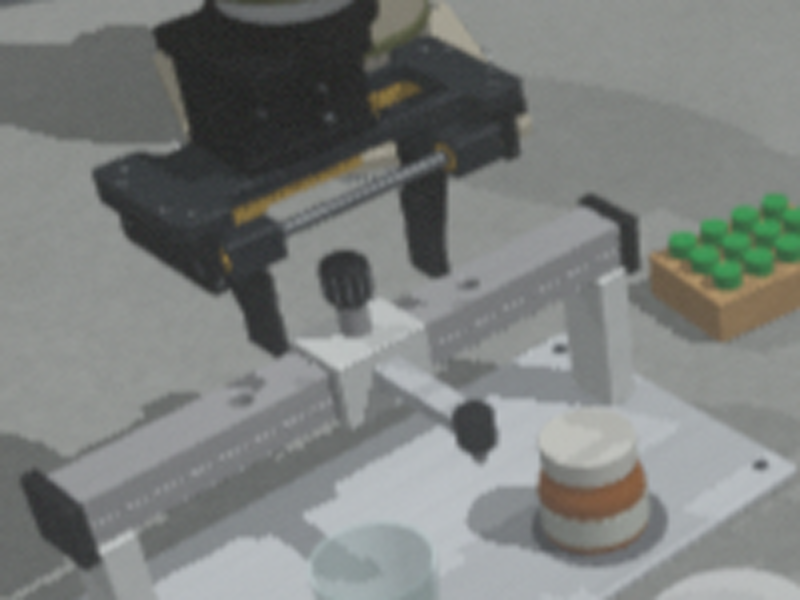

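The fingers at (270,345) and (430,270) straddle the knob (347,278) evenly. Closing.

Emit:
{"op": "drive_tool", "data": {
  "motion": [
    [0,0,0,0],
    [0,0,0,0],
    [0,0,0,0],
    [0,0,0,0],
    [0,0,0,0],
    [0,0,0,0],
    [0,0,0,0],
    [0,0,0,0],
    [0,0,0,0],
    [0,0,0,0]
  ],
  "grip": 255,
  "force": 40
}}

```text
time: 3.67
ee_pos: [0.5039, -0.0939, 0.1755]
eef_rot: [-0.134, 0.694, 0.134, 0.694]
ft_force: [0.3, -0.0, -0.3]
width: 0.0282
```

Emit:
{"op": "drive_tool", "data": {
  "motion": [
    [0,0,0,0],
    [0,0,0,0],
    [0,0,0,0],
    [0,0,0,0]
  ]
}}

```text
time: 4.0
ee_pos: [0.5039, -0.0939, 0.1755]
eef_rot: [-0.134, 0.694, 0.134, 0.694]
ft_force: [0.5, -0.5, 0.1]
width: 0.0227
```

Gripped at 22.7 mm. Now I lift 1.4 cm, which is above the 10 mm clearance and below the 18 mm stop.

Emit:
{"op": "drive_tool", "data": {
  "motion": [
    [-0.3,0,0,0],
    [-0.6,0,0,0],
    [-0.9,0,0,0],
    [-1.2,0,0,0],
    [-1.4,0,0,0],
    [-1.4,0,0,0],
    [-1.4,0,0,0],
    [-1.4,0,0,0]
  ]
}}

```text
time: 4.67
ee_pos: [0.5038, -0.0938, 0.1893]
eef_rot: [-0.134, 0.694, 0.134, 0.694]
ft_force: [2.9, -0.1, -8.0]
width: 0.0227
```

```bash
python3 - <<'E'
from h import *
s=r.camera("scene")[:,:,::-1]
cv2.imwrite("pics/lift.png",cv2.resize(s[140:300,110:310],None,fx=4,fy=3.75,interpolation=cv2.INTER_CUBIC))
st=r.read_state(); print(st['time'],st['ee_pos'],st['ft_force'],st['width'])
E
```

```text
4.7167 [ 0.50378256 -0.09384505  0.18931343] [ 3.21119407  0.24158958 -7.206236  ] 0.022768125442300575
```

View pics/lift.png

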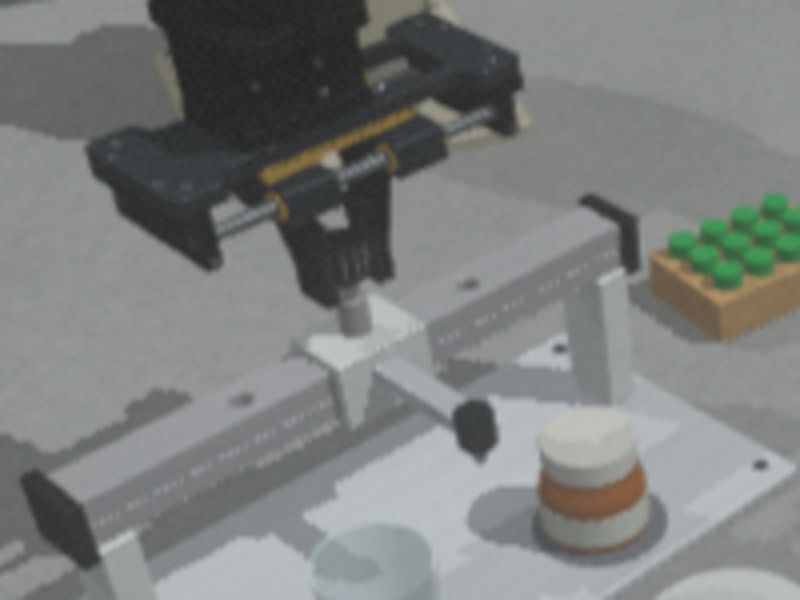

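The knob is up 14 mm with 7.2 N downward, as the spring predicts (7.5 N). The boss at (355,315) shows more length and the sleeve stayed put. Now I slide 7 cm along -tool y, i.e. stand -y.

Emit:
{"op": "drive_tool", "data": {
  "motion": [
    [-1.4,-0.2,0,0],
    [-1.4,-0.6,0,0],
    [-1.4,-1.1,0,0],
    [-1.4,-1.7,0,0],
    [-1.4,-2.3,0,0],
    [-1.4,-2.9,0,0],
    [-1.4,-3.5,0,0],
    [-1.4,-4.1,0,0],
    [-1.4,-4.7,0,0],
    [-1.4,-5.3,0,0],
    [-1.4,-5.9,0,0],
    [-1.4,-6.4,0,0],
    [-1.4,-6.8,0,0],
    [-1.4,-7,0,0],
    [-1.4,-7,0,0],
    [-1.4,-7,0,0]
  ]
}}

```text
time: 6.05
ee_pos: [0.5292, -0.1593, 0.2017]
eef_rot: [-0.134, 0.695, 0.134, 0.693]
ft_force: [2.7, -0.0, -27.9]
width: 0.0229
```

My mistake: rows count from the pose at the start of the call, so repeating -1.4 lifted the knob a further 1.4 cm into its upper stop. The force is 28 N, within limits, and the pads may have slid a little on the knob. Lowering 0.8 cm first and looking.

Emit:
{"op": "drive_tool", "data": {
  "motion": [
    [0.2,0,0,0],
    [0.4,0,0,0],
    [0.6,0,0,0],
    [0.8,0,0,0],
    [0.8,0,0,0],
    [0.8,0,0,0]
  ]
}}

```text
time: 6.55
ee_pos: [0.5296, -0.1599, 0.196]
eef_rot: [-0.134, 0.694, 0.134, 0.694]
ft_force: [-5.4, -1.5, -6.7]
width: 0.0228
```

```bash
python3 - <<'E'
from h import *
s=r.camera("scene")[:,:,::-1];t=r.camera("top")[:,:,::-1]
cv2.imwrite("pics/slid.png",cv2.resize(s[180:340,90:290],None,fx=4,fy=3.75,interpolation=cv2.INTER_CUBIC))
cv2.imwrite("pics/slidt.png",cv2.resize(t[200:350,290:490],None,fx=4,fy=4,interpolation=cv2.INTER_CUBIC))
st=r.read_state(); print(st['time'],st['ee_pos'],st['ft_force'],st['width'])
E
```

```text
6.65 [ 0.52959741 -0.15992388  0.19605053] [-5.93553581 -0.77748923 -7.92857077] 0.022902765231077586
```

View pics/slid.png

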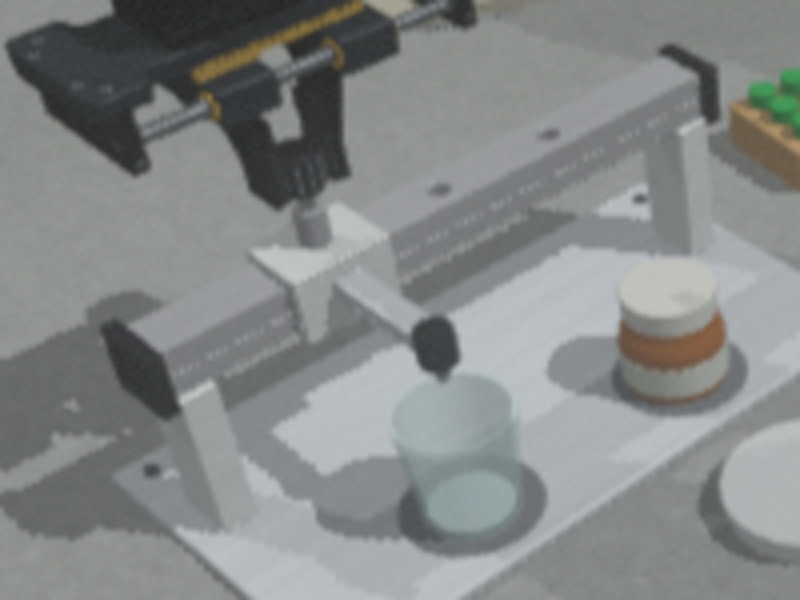

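View pics/slidt.png

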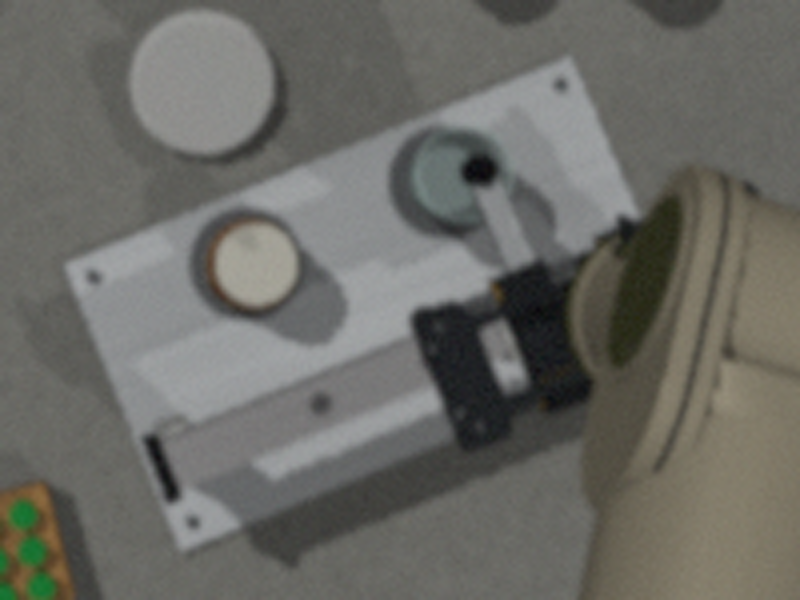

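The sleeve has moved. In the top crop the nozzle head went from (370,216) to (480,169), about 70 mm at the hole scale (238 px = 140 mm), and it's over the beaker. In the scene crop the nozzle (440,375) is above the beaker mouth. Beaker and jar are unmoved. Now I lower slowly.

Emit:
{"op": "drive_tool", "data": {
  "motion": [
    [0.1,0,0,0],
    [0.2,0,-0.05,0],
    [0.3,0,-0.05,0],
    [0.4,0,-0.05,0],
    [0.5,0,-0.05,0],
    [0.6,0,-0.05,0],
    [0.7,0,-0.05,0],
    [0.8,0,-0.05,0],
    [0.8,0,-0.05,0],
    [0.8,0,-0.05,0]
  ]
}}

```text
time: 7.48
ee_pos: [0.5296, -0.1599, 0.188]
eef_rot: [-0.134, 0.694, 0.134, 0.694]
ft_force: [-4.5, -3.7, -4.8]
width: 0.0231
```

Emit:
{"op": "drive_tool", "data": {
  "motion": [
    [0.1,0,0,0],
    [0.2,0,0,0],
    [0.3,0,0,0],
    [0.4,0,0,0],
    [0.4,0,0,0],
    [0.4,0,0,0]
  ]
}}

```text
time: 7.98
ee_pos: [0.5296, -0.1599, 0.1841]
eef_rot: [-0.134, 0.694, 0.134, 0.694]
ft_force: [-5.7, -2.7, -4.4]
width: 0.023
```

Emit:
{"op": "drive_tool", "data": {
  "motion": [
    [0.1,0,0,0],
    [0.2,0,0,0],
    [0.2,0,0,0],
    [0.2,0,0,0]
  ]
}}

```text
time: 8.32
ee_pos: [0.5299, -0.1604, 0.1833]
eef_rot: [-0.134, 0.694, 0.134, 0.695]
ft_force: [-8.6, -2.5, 4.8]
width: 0.0227
```

```bash
python3 - <<'E'
from h import *
s=r.camera("scene")[:,:,::-1]
cv2.imwrite("pics/low1.png",cv2.resize(s[180:340,90:290],None,fx=4,fy=3.75,interpolation=cv2.INTER_CUBIC))
st=r.read_state(); print(st['time'],st['ee_pos'],st['ft_force'],st['width'])
E
```

```text
8.3667 [ 0.52983224 -0.16040799  0.18323884] [-8.39767094 -2.29166429  4.35845517] 0.022943442963141887
```

View pics/low1.png

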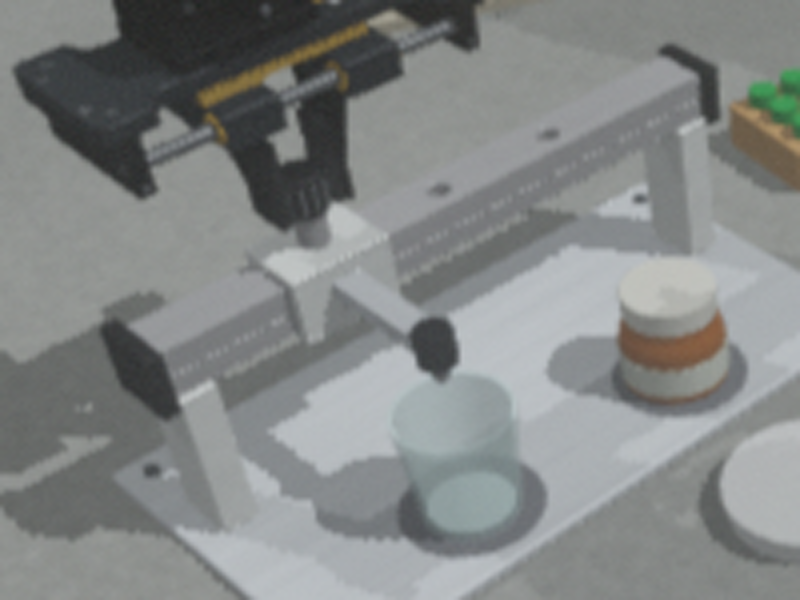

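Contact: the force turned upward (+4.4 N) at TCP z 0.1833. If the pads slid about 8 mm on the knob when it hit the stop, home is at about 0.1835, which agrees. To confirm, I compare the visible boss length now with the starting picture.

```bash
python3 - <<'E'
from h import *
s0=cv2.imread("pics/scene0.png");s1=r.camera("scene")[:,:,::-1].copy()
cv2.imwrite("pics/scene_now.png",s1)
def proj(n,p):
    c=r.calibration(n);q=R.from_quat(c['orientation']).inv().apply(np.array(p)-c['xyz']);return np.array([c['cx']-c['fx']*q[0]/q[2],c['cy']+c['fy']*q[1]/q[2]])
k0=np.array([.504,-.0945]);k1=k0+.07*np.array([.3765,-.9264])
for nm,k in(("start",k0),("now",k1)):
    for z in(.141,.163,.173,.187,.197): print(nm,z,np.round(proj("scene",[*k,z]),1))
f=lambda s,c:cv2.resize(s[c[1]-22:c[1]+28,c[0]-20:c[0]+20],None,fx=10,fy=10,interpolation=cv2.INTER_CUBIC)
c0=np.round(proj("scene",[*k0,.16])).astype(int);c1=np.round(proj("scene",[*k1,.16])).astype(int);print(c0,c1)
cv2.imwrite("pics/cmp.png",np.hstack([f(s0,c0),f(s1,c1)]))
E
```

```text
start 0.141 [198.7 227.3]
start 0.163 [197.  218.4]
start 0.173 [196.2 214.3]
start 0.187 [195.1 208.4]
start 0.197 [194.3 204.2]
now 0.141 [168.9 243.3]
now 0.163 [166.7 234.2]
now 0.173 [165.7 230.1]
now 0.187 [164.2 224.1]
now 0.197 [163.1 219.8]
[197 220] [167 235]
```

View pics/cmp.png

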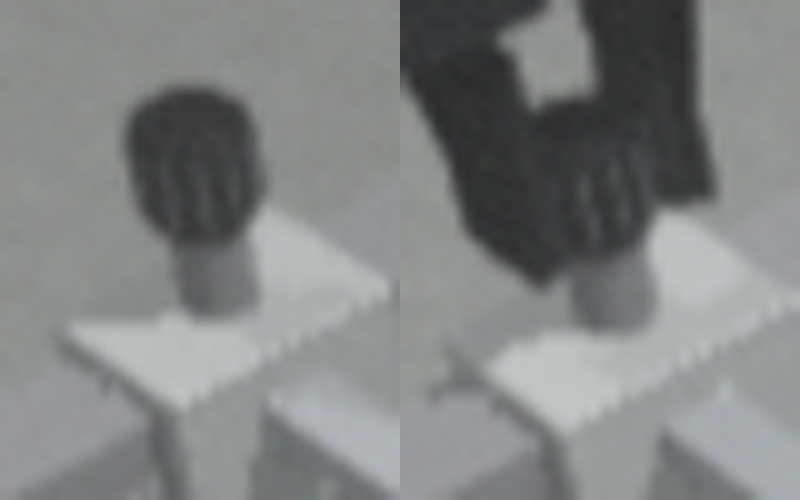

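The boss shows 78 px at the start (240→318) and 77 px now (255→332). A pin resting on solid rail would add about 41 px, so the pin is home. Last check: nozzle against beaker centre, measured in the same camera.

```bash
python3 - <<'E'
from h import *
g=lambda a,b:(90+a/4,180+b/3.75)
n=onplane("scene",*g(441,380),.100); b=onplane("scene",*g(456,416),.081)
print('scene',n,b,np.linalg.norm((n-b)[:2]))
t=r.camera("top")[:,:,::-1].copy()
d=dark(t,(385,220,430,265),55);print(d)
bt=onplane("top",290+458/4,200+177/4,.081)
for z in(.1,.115,.125):
    p=onplane("top",*d[0][0],z);print(z,p,bt,np.linalg.norm((p-bt)[:2]))
cv2.imwrite("pics/fin.png",cv2.resize(t[220:270,380:430],None,fx=11,fy=11,interpolation=cv2.INTER_CUBIC))
st=r.read_state(); print(st['time'],st['ee_pos'],st['ft_force'],st['width'],np.abs(st['joint_vel']).max())
E
```

```text
scene [ 0.61575965 -0.12665034  0.1       ] [ 0.6238044  -0.12444872  0.081     ] 0.008340571289662896
[([409.63, 242.02], [21, 18, 8, 8, 51])]
0.1 [ 0.61492988 -0.13099114  0.1       ] [ 0.61056691 -0.12190861  0.081     ] 0.010076096890378493
0.115 [ 0.61402104 -0.12814616  0.115     ] [ 0.61056691 -0.12190861  0.081     ] 0.007130078858376888
0.125 [ 0.61341514 -0.12624951  0.125     ] [ 0.61056691 -0.12190861  0.081     ] 0.0051919026005090565
8.4667 [ 0.52988248 -0.16041488  0.18326412] [-9.10096081 -1.56431505  5.45125513] 0.022850830807627003 0.0005761213191625672
```

View pics/fin.png

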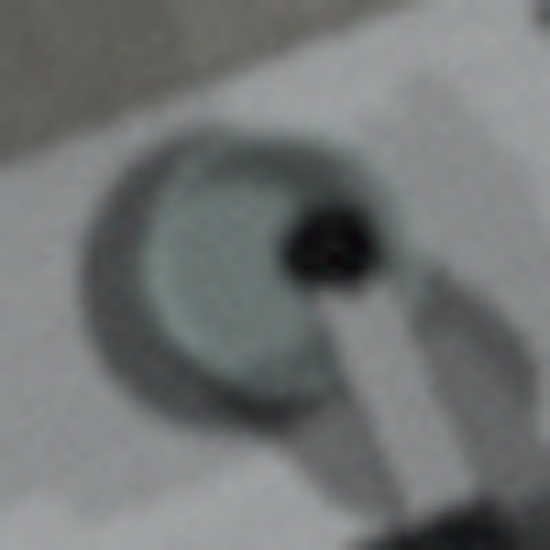

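The black nozzle head (330,245) sits inside the beaker rim (about x 155–430, y 125–395). The estimates put the offset at about 5–8 mm, inside the 12 mm limit, and the pin fixes the sleeve. The arm is still and the grip is holding, so I hand in.

```bash
python3 - <<'E'
from bench import r
print(r.close_job()); s=r.read_state(); print(s['time'],s['ee_pos'],s['ft_force'],s['width'])
E
```

```text
the job is handed in; nothing more can be done
None
the job is handed in; nothing more can be done
```

I pulled the lock knob up, slid the sleeve 70 mm to the right hole (stand -y, where the clear beaker stands) and let the pin drop in. I handed in still holding the knob; no verdict was reported.

**Last checks**
- **Pin:** it looks home. The visible boss length matches the start (77 px against 78 px; a pin resting on solid rail would add about 41 px). The upward force also begins at the expected height.
- **Nozzle:** it is over the beaker, about 5–8 mm off centre by most estimates. One top-view estimate gave 10 mm, using the tip's height for the black head, which sits higher. The limit is 12 mm.
- **Grip:** the jaws were holding the knob at 22.9 mm opening with the grip set to 40 N. The arm was still at about 8.5 s.
- **Other things:** the beaker and jar had not visibly moved in any picture. I did not measure the vial box and dish at the end.

**What went wrong:** during the slide I repeated the lift offset, so the knob was pulled into its upper stop with about 28 N. The pads slid about 8 mm on the knob but kept hold of it. A side load of about 9 N across the rail remained at the end.

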